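Set up the model-car display and switch on its lamp

TASK

Set up the toy display: lower the long wooden deck board over the two pins of the green plinth until it rests flush, then stand every boxed model car that is on the grey felt mat upright on the deck, on one of its two smallest faces (the tall way up), side by side between the pins. When all are standing, switch on the display lamp by pressing its keys fully down one at a time, the large one first, then the medium, then the small. Leave the toy vehicles nearby where they are.

Things in the scene. Friction and masses are not known exactly. Their poses are not given: they have to be found in the camera images.
- plinth: fixed low green plinth, 56 mm (own x) x 320 mm (own y), flat top 15 mm above the table. Origin at the centre of its underside, z up. Two steel pins stand on the top at own y = -135 and +135 mm, 10 mm in diameter, 32 mm high, the last 8 mm tapering to 4 mm
- pin0 (a point): tip of the pin at the plinth's own y = -135 mm, 47 mm above the table
- pin1 (a point): tip of the pin at the plinth's own y = +135 mm, 47 mm above the table
- deck: loose wooden deck board, 66 mm (own x) x 300 mm (own y) x 18 mm thick, 0.2 to 0.32 kg, with two 13 mm through holes at own y = -135 and +135 mm. Origin at the centre of its underside, z up. Starts flat on the table. Grip its middle across the 66 mm; either way round fits the pins. Seated: underside 15 mm, top 33 mm above the table, the pins stand 14 mm out of it
- hole0 (a point): centre of the upper mouth of the hole at the deck's own y = -135 mm
- hole1 (a point): centre of the upper mouth of the hole at the deck's own y = +135 mm
- carton0: closed stiff cardboard box of a model car, 80 x 50 x 30 mm, 0.06 to 0.13 kg, a paper window on one big face. Origin at its centre; own x along the 80 mm, y along the 50 mm, z through the 30 mm. Starts lying flat on the fixed 3 mm grey felt mat, centre 18 mm above the table, with at least 30 mm free beside its long sides. None if absent (two or three are present)
- carton1: closed stiff cardboard box of a model car, 80 x 50 x 30 mm, 0.06 to 0.13 kg, a paper window on one big face. Origin at its centre; own x along the 80 mm, y along the 50 mm, z through the 30 mm. Starts lying flat on the fixed 3 mm grey felt mat, centre 18 mm above the table, with at least 30 mm free beside its long sides. None if absent (two or three are present)
- carton2: closed stiff cardboard box of a model car, 80 x 50 x 30 mm, 0.06 to 0.13 kg, a paper window on one big face. Origin at its centre; own x along the 80 mm, y along the 50 mm, z through the 30 mm. Starts lying flat on the fixed 3 mm grey felt mat, centre 18 mm above the table, with at least 30 mm free beside its long sides. None if absent (two or three are present)
- key_large (a joint): the large key of the lamp panel, a round white spring push button of 40 mm diameter. Joint value 0 = up, 0.006 m = fully down, takes about 5 N (1.5 N to start moving); springs back up. The panel is a fixed grey slab, 220 x 85 x 14 mm, with the three keys in a row 66 mm apart; which key has which place changes
- key_medium (a joint): the medium key of the lamp panel, a round white spring push button of 28 mm diameter. Joint value 0 = up, 0.006 m = fully down, takes about 5 N (1.5 N to start moving); springs back up. The panel is a fixed grey slab, 220 x 85 x 14 mm, with the three keys in a row 66 mm apart; which key has which place changes
- key_small (a joint): the small key of the lamp panel, a round white spring push button of 18 mm diameter. Joint value 0 = up, 0.006 m = fully down, takes about 5 N (1.5 N to start moving); springs back up. The panel is a fixed grey slab, 220 x 85 x 14 mm, with the three keys in a row 66 mm apart; which key has which place changes
- key_large_top (a point): centre of the pressing face of the large key; 36 mm above the table when up; moves with the key
- key_medium_top (a point): centre of the pressing face of the medium key; 36 mm above the table when up; moves with the key
- key_small_top (a point): centre of the pressing face of the small key; 36 mm above the table when up; moves with the key
- tractor: bystander: red toy tractor, 132 x 84 x 103 mm, on the table beyond the plinth; leave it alone. Origin at the centre of its underside
- truck: bystander: orange toy truck, 120 x 56 x 53 mm, on the table beyond the plinth; leave it alone. Origin at the centre of its underside
Mind the look-alikes: they are no part of the job. Leave any yellow look-alike of the carton2 alone.

How it is judged:
By the outcome, as a careful person would: the job done as asked, in the order asked, and still so for the second after the job is handed in, with the robot touching nothing.
Of carton0, carton1, carton2 only 2 to 3 are there at a start; the rules pass over those that are not, and their reading is None.
At some moment in a run one of carton0, carton1, carton2 may be knocked a few centimetres aside while the robot is not near it.
Once in a run the grip may slacken for a moment while it holds something.
It also fails if it takes over 210 s, if anything falls off the work surface, if the arm or the gripper's body presses on something with over 40 N, if the wrist force passes 120 N, or if a joint passes its speed limit or range.

ROBOT

A 6-joint arm with a two-finger parallel gripper is mounted at the origin on the work surface. World frame = base frame: x ahead of the robot, y to its left, z up, the work surface at z = 0. Lengths are in mm, angles in rad, forces in N, time in s.
With the tool pointing down it reaches from about 325 to 875 mm from the base axis. Payload 4.4 kg.
Tool frame: the origin (TCP) lies on the centre line of the jaws, within the pads' length; the fingertips stand ahead of it and the grasp point (between the pads) lies 6 mm ahead of it (ctrl.tcp_to_tips is the z of the fingertips in the tool frame, in mm); z points along the fingers, y is the line along which they close (so a half turn about z gives the same grasp; the last joint's range is limited). The gripper opens to 85 mm and grips with 20 to 120 N. Pads are 22 mm wide; open, the fingers measure 114 mm over their backs; the gripper's body (76 mm by 85 mm) begins 54 mm behind the grasp point. The pads swing forward as they close: fully open they stand 13 mm farther back than shut.
Start: joints at [-1.294, 0.207, 1.542, -0, 1.393, -0.15], TCP at [238.015, -523.427, 256.282] pointing down, gripper open.
Joint ranges: [-2.73, 2.73], [-0.86, 2.22], [0.23, 2.46], [-1.11, 4.25], [0.08, 2.63], [-2.82, 2.82]. Speed limits (rad/s): [2.79, 2.79, 3.14, 3.14, 3.14, 3.14].

INTERFACE

Orientations are given as a 3x3 rotation matrix whose columns are the frame's x, y, z axes.
In Python, from plant import ctrl, sensors, optics gives the robot as it stands. Calls block until the motion is done:
- ctrl.move_ptp(position, orientation): joint-space move of the TCP to a pose.
- ctrl.move_l(position, rot=None, vel=150, threshold=None): straight line of the TCP; rot=None keeps the orientation; vel is the mean speed in mm/s. With threshold (N) it stops when the force on the tool has changed by that much, and returns True; else False.
- ctrl.set_joints(angles): joint-space move.
- ctrl.gripper_to(opening, force=None): finger opening in mm; force is the grip in N (None keeps the last); returns when the fingers have stopped.
- ctrl.hold(seconds).
- ctrl.solve_ik(position, orientation): joint angles nearest the present ones, or None.
- sensors.read_state(): the state.
- optics.grab_frame(name): name is "scene" or "top" or "wrist"; returns (picture, depth): 400x640x3 uint8, red, green, blue; 400x640 float32, mm along the optical axis (not along the pixel's ray), 0 where there is no reading.
- optics.camera_params(name): a dict with "mtx" (3x3 intrinsics, pixels), "R" (3x3) and "t" (3): a world point X has camera coordinates R X + t; the wrist camera has in their place "T_tool_cam" (4x4, takes a point from camera to tool coordinates, whose origin is the TCP and whose axes are the flange's). Camera axes: x right, y down, z forward; pixel columns grow to the right and rows downward; lengths in mm; the calibration is good to about 2 mm. A picture is of the moment at which its call begins: read the wrist's pose just before it. camera_params takes no time and is no camera call.
A pose or a line that the arm cannot do raises ctrl.MotionError and nothing moves.
- ctrl.finish_job(): hands the job in; it is judged then, once.
The state is a dict: "t": time; "q": joint angles; "qvel": joint speeds; "tau": joint torques, N m; "eef_pos": TCP position; "eef_rot": TCP orientation; "force": force on the tool from outside, world axes, zero at the start; "wrist_torque": the same for the moment, N m; "grip_width": finger opening in mm; "grasp_force": force on a finger pad.
Only numpy, scipy, OpenCV 4.12 (cv2) and the standard library are available. Lean on these libraries where they do the work, as an engineer would, in place of code of your own. Each camera call takes 0.05 s, during which the arm holds its last target. There are 200 camera calls.

## Working session

There is one attempt and no reset: what is moved stays moved. The work goes in short steps, each a Python script; the robot and the scene stay as the last script left them, time stands still between calls to the robot, and variables do not carry over. Pictures are saved under pics/ and viewed, at most 14 in all, crops included, and the job is handed in when it is done.

```bash
ls; mkdir -p pics; python3 - <<'E'
from plant import ctrl,sensors,optics
import cv2,numpy as np
np.set_printoptions(precision=4,suppress=True)
for n in ["top","scene"]:
    p,d=optics.grab_frame(n); cv2.imwrite(f"pics/{n}0.png",p[:,:,::-1]); np.savez(f"pics/{n}0.npz",p=p,d=d)
    c=optics.camera_params(n); print(n,c["mtx"].tolist(),c["R"].tolist(),c["t"].tolist(),(d==0).mean())
print(optics.camera_params("wrist"),ctrl.tcp_to_tips,sensors.read_state())
E
```

```text
pics
top [[381.90400165272837, 0.0, 323.45090928723937], [0.0, 381.90400165272837, 196.02444506089603], [0.0, 0.0, 1.0]] [[0.0031484485339402777, -0.9999938899678005, -0.0015189795573062963], [-0.9830536968045966, -0.002816688005889732, -0.18329619599842675], [0.1832907975612669, 0.0020703371087486488, -0.9830565585120782]] [78.98768873377068, 560.3042716082529, 923.8832607898643] 0.00380078125
scene [[433.10269010279774, 0.0, 317.85600772684984], [0.0, 433.10269010279774, 200.08344520434903], [0.0, 0.0, 1.0]] [[0.20574150609975375, 0.9785864182951819, 0.006249367648982507], [0.6949612303485821, -0.14160914332048655, -0.70496506214168], [-0.6889842675853998, 0.14938364186297323, -0.7092144996850849]] [-193.82845166197674, -328.3780033292909, 1871.6304231469414] 0.003796875
{'mtx': array([[329.1691,   0.    , 312.5549],
       [  0.    , 329.1691, 202.1717],
       [  0.    ,   0.    ,   1.    ]]), 'T_tool_cam': array([[  -0.0005,   -0.9543,   -0.2988,   76.1706],
       [   1.    ,   -0.0011,    0.002 ,   -0.2438],
       [  -0.0023,   -0.2988,    0.9543, -117.2889],
       [   0.    ,    0.    ,    0.    ,    1.    ]])} 25.0 {'t': 0.1, 'q': array([-1.2945,  0.2074,  1.5428,  0.    ,  1.3935, -0.1505]), 'qvel': array([-0.0001, -0.0011, -0.0027, -0.    ,  0.0008,  0.0001]), 'tau': array([ -0.0004, -38.4096, -29.2549,  -0.0004,   0.0049,  -0.    ]), 'eef_pos': array([ 237.8277, -522.8039,  255.2031]), 'eef_rot': array([[ 0.9103,  0.4139, -0.0006],
       [ 0.4139, -0.9103,  0.0021],
       [ 0.0003, -0.0021, -1.    ]]), 'force': array([ 0.4966,  0.702 , -0.3817]), 'wrist_torque': array([ 0.0292,  0.0216, -0.0452]), 'grasp_force': 0.0, 'grip_width': 85.58103960021774}
```

View pics/top0.png

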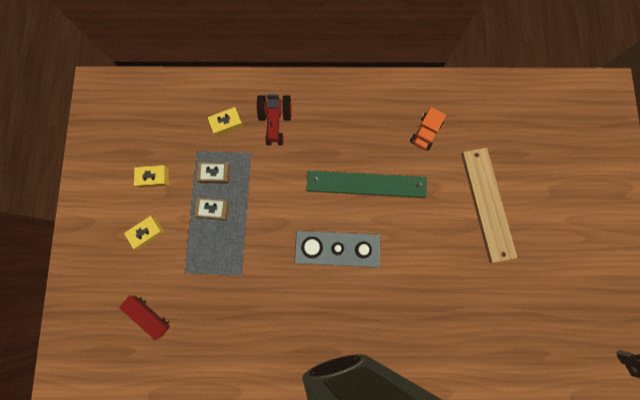

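View pics/scene0.png

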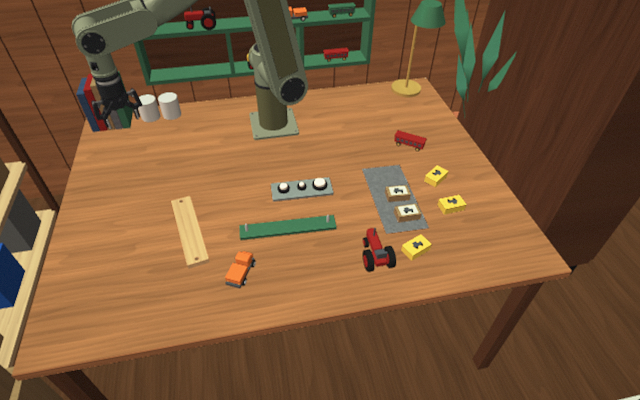

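Candidates in the top view:
- Cartons on the mat: white-windowed boxes at (212,172) and (211,209).
- Yellow look-alikes off the mat: (225,120), (150,176), (143,233). I will leave these alone.
- Deck (489,205). The only other long board is the plinth, green, at (366,184).
- Keys: large (312,247), small (338,248), medium (364,250).

Two cartons are present, and I choose those two on the mat.

```bash
cat > h.py <<'E'
from plant import ctrl,sensors,optics
import cv2,numpy as np
np.set_printoptions(precision=2,suppress=True)
def cam(name,st=None):
    """K, camera rotation world<-cam, camera centre"""
    c=optics.camera_params(name)
    if name!="wrist": return c["mtx"],c["R"].T,-c["R"].T@c["t"]
    T=c["T_tool_cam"]; return c["mtx"],st["eef_rot"]@T[:3,:3],st["eef_rot"]@T[:3,3]+st["eef_pos"]
def grab(name):
    st=sensors.read_state(); p,d=optics.grab_frame(name); return p,d,cam(name,st)
def cast(uv,z,C):
    K,R,o=C; uv=np.atleast_2d(uv).astype(float)
    r=np.c_[uv,np.ones(len(uv))]@np.linalg.inv(K).T@R.T
    return o+r*((z-o[2])/r[:,2])[:,None]
def cloud(d,C):
    K,R,o=C; v,u=np.mgrid[:d.shape[0],:d.shape[1]]
    r=np.dstack([u,v,np.ones_like(u)])@np.linalg.inv(K).T
    return o+(r*d[...,None])@R.T
def project(X,C):
    K,R,o=C; c=(np.atleast_2d(X)-o)@R@K.T; return c[:,:2]/c[:,2:]
def blobs(m,amin=30):
    cs,_=cv2.findContours(m.astype(np.uint8),cv2.RETR_EXTERNAL,cv2.CHAIN_APPROX_NONE)
    return [c for c in cs if cv2.contourArea(c)>amin]
def rect(c,z,C):
    """min-area rectangle of a contour cast onto plane z: centre, (short,long), yaw of the long side"""
    P=cast(c[:,0],z,C)[:,:2].astype(np.float32); b=cv2.boxPoints(cv2.minAreaRect(P))
    e=[b[1]-b[0],b[2]-b[1]]; e.sort(key=np.linalg.norm)
    return b.mean(0),[float(np.linalg.norm(x)) for x in e],float(np.arctan2(e[1][1],e[1][0])%np.pi)
def down(yaw):
    """tool pointing down, tool x at yaw"""
    c,s=np.cos(yaw),np.sin(yaw); return np.array([[c,s,0],[s,-c,0],[0,0,-1.]])
def save(n,p): cv2.imwrite(f"pics/{n}.png",p[:,:,::-1])
E
python3 - <<'E'
from h import *
for n in ["top","scene"]:
    f=np.load(f"pics/{n}0.npz"); p,d=f["p"],f["d"]; C=cam(n); X=cloud(d,C)
    if n=="scene": print("pix deck",project([[450,-400,18]],C))
    hsv=cv2.cvtColor(p,cv2.COLOR_RGB2HSV); z=X[...,2]; ok=d>0
    print(n,"table z",np.median(z[ok&(abs(X[...,0]-400)<100)&(abs(z)<8)]), )
    on=(z>8)&(z<130)&ok&(X[...,0]>250)&(X[...,0]<900)&(abs(X[...,1])<700)
    for c in blobs(on,60):
        m=np.zeros(z.shape,np.uint8); cv2.drawContours(m,[c],-1,1,-1); q=z[(m>0)&ok]; h=np.percentile(q,70)
        print("px",c[:,0].mean(0),"h",h,"rect",*rect(c,h,C),"hsv",np.median(hsv[m>0],0))
E
```

```text
top table z -0.06435579240849165
px [142.15 311.65] h 50.222132453843685 rect [270.07 519.08] [52.03054428100586, 109.02781677246094] 0.9088594913482666 hsv [  2. 199. 127.]
px [337.23 249.05] h 16.596837212541583 rect [428.02  45.2 ] [84.48197174072266, 218.12875366210938] 1.5269770622253418 hsv [ 56.  18. 122.]
px [143.2  232.75] h 30.689012406431175 rect [466.95 542.72] [56.40321731567383, 85.8829574584961] 2.1858789920806885 hsv [ 24. 172. 217.]
px [211.49 208.98] h 33.67411291159599 rect [528.57 370.29] [52.3568229675293, 85.994140625] 1.4860275983810425 hsv [ 26.  45. 138.]
px [366.94 183.98] h 15.62791679722261 rect [599.9  -33.33] [56.99653625488281, 318.4179382324219] 1.5179578065872192 hsv [64. 93. 92.]
px [150.39 176.34] h 30.48556081198192 rect [615.45 537.49] [55.493431091308594, 87.57764434814453] 1.6425926685333252 hsv [ 24. 172. 217.]
px [212.98 172.82] h 33.61815937548575 rect [624.46 371.93] [54.20430374145508, 85.20429992675781] 1.5735228061676025 hsv [ 23.  52. 138.]
px [488.77 205.59] h 18.568624467117264 rect [ 546.67 -352.79] [71.66888427734375, 299.52355957031
[... 1518 characters left out ...]
px [451.29 204.12] h 29.933880764234345 rect [631.25 536.08] [68.25286865234375, 93.85054779052734] 1.6471612453460693 hsv [ 25.  168.  232.5]
px [396.97 193.  ] h 32.36877465879311 rect [544.92 368.63] [73.81900024414062, 88.59872436523438] 1.4875617027282715 hsv [ 19.  98. 159.]
px [300.79 188.95] h 18.805318084754838 rect [441.79  43.45] [93.30847930908203, 218.07070922851562] 1.5374455451965332 hsv [ 55.  23. 162.]
px [436.05 175.8 ] h 30.063226433287355 rect [483.91 539.61] [59.15272903442383, 104.13191223144531] 2.208016872406006 hsv [ 25. 168. 232.]
px [410.16 141.1 ] h 47.96108470205654 rect [289.8 511.4] [92.23800659179688, 110.08909606933594] 0.9145123958587646 hsv [  1. 193. 146.]
```

```bash
cat >> h.py <<'E'
def tilt(yaw,b):
    """down(yaw) leaned by b so that tool z swings toward tool x's heading"""
    e=np.array([np.cos(yaw),np.sin(yaw),0]); u=np.array([0,0,1.])
    x=e*np.cos(b)+u*np.sin(b); z=-u*np.cos(b)+e*np.sin(b); return np.c_[x,np.cross(z,x),z]
E
python3 - <<'E'
from h import *
def look(xy,yaw,z):   # camera centred over xy, feature plane z
    e=np.array([np.cos(yaw),np.sin(yaw)])
    ctrl.move_ptp(np.r_[xy+14*e,z+165],down(yaw)); ctrl.hold(.3); return grab("wrist")
ctrl.gripper_to(85)
for a in (0.35,.6):
  for e in (1.57,-1.57):
    print("pick",a,e,[ctrl.solve_ik(np.r_[528,370+np.sign(e)*18,25.],tilt(e,-a)),ctrl.solve_ik(np.r_[624,372+np.sign(e)*18,25.],tilt(e,-a))])
  for y in(-90,20): print("place",y,ctrl.solve_ik(np.array([598,y,95.]),tilt(0,np.pi/2-a)),ctrl.solve_ik(np.array([598,y,200.]),tilt(0,np.pi/2-a)))
for n,xy,yaw,z in [("pl",np.array([600,-33.3]),1.518,47),("dk",np.array([546.7,-352.8]),.1874,18)]:
    p,d,C=look(xy,yaw,z); save("w_"+n,p); np.savez(f"pics/w_{n}.npz",p=p,d=d,K=C[0],R=C[1],o=C[2])
    e=np.array([np.cos(yaw),np.sin(yaw)]); print(n,"expected px",[project(np.r_[xy+s*135*e,z],C)[0] for s in(-1,1)], sensors.read_state()["t"])
v=np.hstack([cv2.imread("pics/w_pl.png"),cv2.imread("pics/w_dk.png")])
cv2.imwrite("pics/v1.png",cv2.resize(v,(800,250),interpolation=cv2.INTER_AREA))
E
```

```text
pick 0.35 1.57 [array([ 0.63,  0.76,  1.29, -0.29,  1.31,  0.73]), array([ 0.56,  0.9 ,  1.04, -0.3 ,  1.4 ,  0.64])]
pick 0.35 -1.57 [None, None]
place -90 [-0.53  0.47  2.25  2.47  0.87 -1.29] [-0.53  0.13  2.27  2.24  0.65 -0.97]
place 20 [-0.21  0.46  2.27  2.88  0.82 -1.46] [-0.21  0.11  2.3   2.74  0.52 -1.29]
pick 0.6 1.57 [array([ 0.69,  0.89,  1.14, -0.45,  1.53,  0.81]), array([ 0.62,  1.03,  0.88, -0.48,  1.61,  0.7 ])]
pick 0.6 -1.57 [array([0.19, 0.56, 1.73, 0.79, 0.89, 2.8 ]), None]
place -90 [-0.48  0.31  2.2   2.15  0.48 -0.92] [-0.48  0.03  2.18  1.52  0.39 -0.24]
place 20 [-0.19  0.29  2.22  2.7   0.37 -1.26] [-0.19  0.01  2.2   1.76  0.16 -0.3 ]
pl expected px [array([312.75, 328.85]), array([312.37,  37.57])] 2.8917
dk expected px [array([312.79, 330.42]), array([313.27,  39.91])] 4.5083
```

View pics/v1.png

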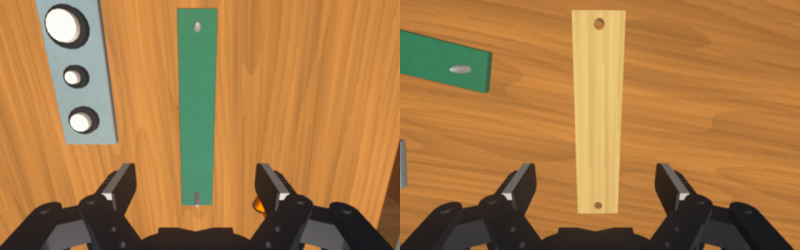

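Left: plinth pins at full-resolution (315,43) and (315,320). Right: deck holes at (319,38) and (318,329). Extracting them next.

```bash
python3 - <<'E'
from h import *
tiles=[]
for n,z in(("pl",47),("dk",18)):
    f=np.load(f"pics/w_{n}.npz"); p=f["p"]; C=(f["K"],f["R"],f["o"]); hsv=cv2.cvtColor(p,cv2.COLOR_RGB2HSV).astype(int)
    P=[]
    for v0 in (40,326):
        r0,c0=max(v0-40,0),318-25; w=hsv[r0:v0+40,c0:c0+50]; t=p[r0:v0+40,c0:c0+50]
        if n=="pl": m=(w[...,1]<70)&(w[...,2]>70)
        else:
            med=np.median(w[...,2][20:60,18:32]); m=(w[...,2]<.85*med)&(w[...,0]<30)
            print("V",med)
        if n=="dk": m[:, :12]=0; m[:, 38:]=0
        cs=blobs(m,8); c=max(cs,key=cv2.contourArea)[:,0]; 
        (cx,cy),wh,_=cv2.minAreaRect(c)
        print(n,v0,"bbox",c.min(0)+[c0,r0],c.max(0)+[c0,r0],"ctr",cx+c0,cy+r0,len(cs))
        if n=="pl": uv=[cx+c0,(c[:,1].min()+2 if v0<100 else c[:,1].max()-2)+r0]
        else: uv=(c.min(0)+c.max(0))/2+[c0,r0]
        P.append(cast(uv,z,C)[0]); print(uv,P[-1])
        t=t.copy(); t=cv2.resize(t,None,fx=5,fy=5,interpolation=cv2.INTER_NEAREST)
        q=((np.array(uv)-[c0,r0]+.5)*5).astype(int); cv2.drawMarker(t,tuple(int(a) for a in q),(255,0,0),0,12); tiles.append(cv2.copyMakeBorder(t,0,400-t.shape[0],0,0,0))
    a=P[0]-P[1]; print(n,"mid",(P[0]+P[1])/2,"len",np.linalg.norm(a),"yaw",np.arctan2(a[1],a[0]))
t=np.hstack(tiles)[:,:,:]; save("v2",cv2.resize(t,(800,320)))
E
```

```text
pl 40 bbox [309  33] [321  51] ctr 315.0 42.0 1
[315.0, np.int32(35)] [609.26 103.2   47.  ]
pl 326 bbox [293 306] [325 331] ctr 307.0500020980835 321.1500015258789 1
[307.0500020980835, np.int32(329)] [ 587.04 -167.97   47.  ]
pl mid [598.15 -32.38  47.  ] len 272.0825752694799 yaw 1.489019642876579
V 227.0
dk 40 bbox [305   0] [330  15] ctr 317.5 7.5 2
[317.5   7.5] [ 701.87 -326.6    18.  ]
V 224.0
dk 326 bbox [305 343] [330 365] ctr 317.5 354.0 2
[317.5 354. ] [ 385.97 -388.35   18.  ]
dk mid [ 543.92 -357.48   18.  ] len 321.8859615502308 yaw 0.19304501666158183
```

View pics/v2.png

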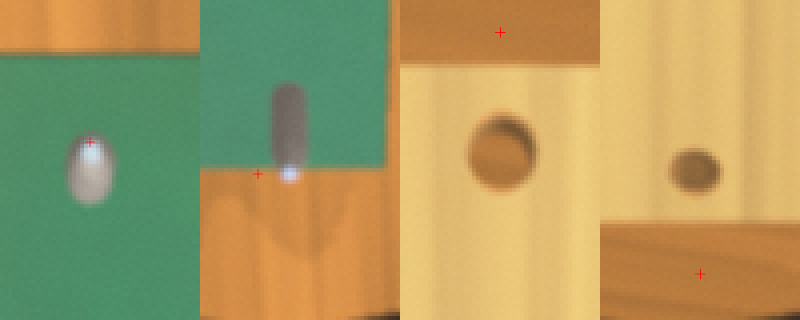

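The crops show the pin tips at (315.2,37) and (315,329.2), and the hole mouths at (318.1,37.6) and (316.4,328.1). My automatic picks hit the wrong blobs, so I'll use these tip positions and select the hole blobs by nearness.

```bash
python3 - <<'E'
from h import *
L=lambda n:(lambda f:(f["p"],(f["K"],f["R"],f["o"])))(np.load(f"pics/w_{n}.npz"))
def rep(n,uv,z,C):
    P=cast(uv,z,C); a=P[0]-P[1]; print(n,uv,"mid",P.mean(0),"len",np.linalg.norm(a),"yaw %.4f"%np.arctan2(a[1],a[0]))
p,C=L("pl"); rep("pl",[[315.2,37],[315,329.2]],47,C)
p,C=L("dk"); V=cv2.cvtColor(p,cv2.COLOR_RGB2HSV)[...,2]; uv=[]
for g in([318,37.6],[316.4,328.1]):
    c=min(blobs(V<195,20),key=lambda c:np.linalg.norm((c[:,0].min(0)+c[:,0].max(0))/2-g)); uv.append(cv2.fitEllipse(c)[0])
rep("dk",uv,18,C)
E
```

```text
pl [[315.2, 37], [315, 329.2]] mid [602.25 -33.43  47.  ] len 270.8248714022351 yaw 1.5184
dk [(318.4294128417969, 37.54836654663086), (316.53125, 328.2379150390625)] mid [ 549.56 -356.24   18.  ] len 269.01283616578394 yaw 0.1867
```

```bash
python3 - <<'E'
from h import *
yaw=.1867; R=down(yaw); e=R[:2,0]; n=R[:2,1]; m=np.array([549.56,-356.24])
ctrl.move_ptp(np.r_[m,120],R)
print("stop",ctrl.move_l(np.r_[m,20],vel=60,threshold=8),sensors.read_state()["eef_pos"])
ctrl.gripper_to(60,40); s=sensors.read_state(); print(s["grip_width"],s["grasp_force"],s["eef_pos"])
g=s["eef_pos"][:2]
ctrl.gripper_to(85); ctrl.move_l(np.r_[m,60]); ctrl.move_l(np.r_[m+14*e,183]); ctrl.hold(.3)
p,d,C=grab("wrist"); save("w_dk2",p); V=cv2.cvtColor(p,cv2.COLOR_RGB2HSV)[...,2]; uv=[]
for t in([318,37.6],[316.4,328.1]):
    c=min(blobs(V<195,20),key=lambda c:np.linalg.norm((c[:,0].min(0)+c[:,0].max(0))/2-t)); uv.append(cv2.fitEllipse(c)[0])
P=cast(uv,18,C); a=P[0]-P[1]; mid=P.mean(0)[:2]
print(uv,mid,np.linalg.norm(a),"yaw %.4f"%np.arctan2(a[1],a[0]),"tool offset x,y of deck from grasp",(mid-g)@e,(mid-g)@n,sensors.read_state()["t"])
E
```

```text
stop False [ 549.83 -356.49   20.52]
65.2439461371914 47.32517123222351 [ 549.89 -356.43   20.63]
[(314.306396484375, 38.36859130859375), (314.0144348144531, 329.7634582519531)] [ 549.78 -357.5 ] 269.26126504277846 yaw 0.1866 tool offset x,y of deck from grasp -0.3048444339727984 1.0301722812738066 9.0917
```

```bash
python3 - <<'E'
from h import *
R=down(.1866); g=np.array([549.8,-356.45])
ctrl.move_l(np.r_[g,60],R); ctrl.move_l(np.r_[g,20],vel=60)
ctrl.gripper_to(55,70); s=sensors.read_state(); print(s["grip_width"],s["grasp_force"],s["eef_pos"])
zg=s["eef_pos"][2]
ctrl.move_l(np.r_[g,150],vel=100)
Q=down(1.5184); e,n=Q[:2,0],Q[:2,1]; T=np.array([602.25,-33.43])+.30*e-1.03*n
ctrl.move_ptp(np.r_[T,150],Q); ctrl.hold(.5); s=sensors.read_state(); print(s["grip_width"],s["eef_pos"],T,s["force"])
T=T+(T-s["eef_pos"][:2])
ctrl.move_l(np.r_[T,80],vel=80); ctrl.hold(.4); s0=sensors.read_state(); print(s0["eef_pos"],s0["force"],s0["grip_width"])
print("stop",ctrl.move_l(np.r_[T,45],vel=20,threshold=6)); s=sensors.read_state(); print(s["eef_pos"],s["force"]-s0["force"],s["wrist_torque"]-s0["wrist_torque"])
p,d=optics.grab_frame("scene"); save("sc1",cv2.resize(p[150:300,150:430],None,fx=2.5,fy=2.5))
E
```

```text
64.47333123269745 81.64164662361145 [ 550.64 -357.13   21.23]
63.98472812368863 [601.23 -33.36 149.98] [601.24 -33.08] [-0.9  -0.39 -3.27]
[601.38 -32.8   80.3 ] [-0.56  0.42 -3.92] 64.19156473022568
stop False
[601.37 -32.82  45.17] [1.   0.04 1.43] [-0.01 -0.01 -0.02]
```

View pics/sc1.png

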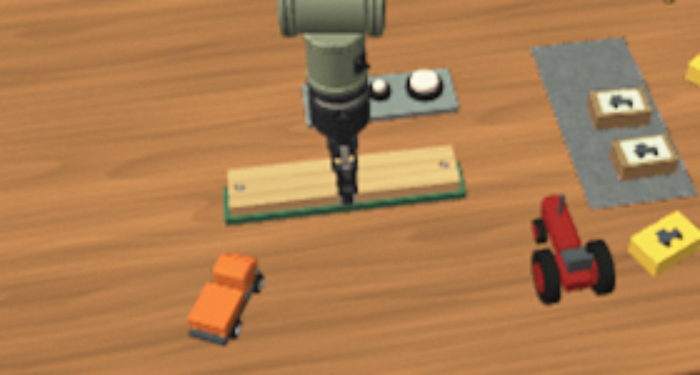

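Both pins show inside the holes, at about (239,187) and (444,163) in the crop, so I'll seat the deck. Then a wrist look at the mat, which also gets the current carton poses.

```bash
python3 - <<'E'
from h import *
s0=sensors.read_state(); T=s0["eef_pos"][:2]
print("stop",ctrl.move_l(np.r_[T,34],vel=15,threshold=8)); s=sensors.read_state(); print(s["eef_pos"],s["force"]-s0["force"])
ctrl.gripper_to(85); ctrl.hold(.3); ctrl.move_l(np.r_[T,150]); 
ctrl.move_ptp(np.array([575,371.,290]),down(1.57)); ctrl.hold(.3)
p,d,C=grab("wrist"); np.savez("pics/w_c.npz",p=p,d=d,K=C[0],R=C[1],o=C[2]); save("w_c",p)
pt,dt,Ct=grab("top"); np.savez("pics/top1.npz",p=pt,d=dt)
for nm,d,C in(("w",d,C),("top",dt,Ct)):
    X=cloud(d,C); z=X[...,2]
    m=(z>20)&(z<45)&(abs(X[...,1]-370)<85)&(abs(X[...,0]-560)<180)&(d>0)
    for c in blobs(m,200): print(nm,c[:,0].mean(0),*rect(c,33,C))
X=cloud(dt,Ct); z=X[...,2]; m=(z>27)&(z<60)&(dt>0)&(abs(X[...,0]-602)<60)&(abs(X[...,1]+33)<170)
for c in blobs(m,100): print("deck",*rect(c,33,Ct)); M=np.zeros(m.shape,np.uint8); cv2.drawContours(M,[c],-1,1,-1); A=X[M>0]; print(np.c_[A,np.ones(len(A))].shape,np.linalg.lstsq(np.c_[A[:,:2]-[602,-33],np.ones(len(A))],A[:,2],rcond=None)[0])
print(sensors.read_state()["t"])
w=cv2.imread("pics/w_c.png"); cv2.imwrite("pics/v3.png",np.hstack([w[:,:],cv2.resize(cv2.imread("pics/w_c.png")[0:1,0:1],(1,400))])[:,:640])
E
```

```text
stop True
[601.3  -32.8   36.21] [-1.35 -1.13  8.19]
w [358.65 161.2 ] [628.18 376.16] [50.655921936035156, 80.17743682861328] 1.5627878904342651
w [274.85 162.67] [531.75 374.75] [50.16683578491211, 80.71192169189453] 1.4871618747711182
top [210.81 208.68] [529.46 371.79] [51.036773681640625, 83.33714294433594] 1.4860278367996216
top [212.48 172.35] [625.96 373.25] [51.55488967895508, 82.9979476928711] 1.5736026763916016
deck [599.03 -33.62] [67.56804656982422, 298.4541015625] 1.5163090229034424
(2857, 4) [-1.07  0.08 31.41]
21.8917
```

View pics/w_c.png

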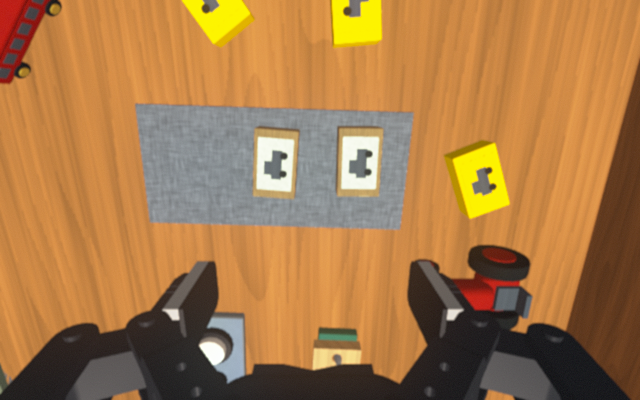

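The wrist view shows two white-windowed cartons on the mat at (274,162) and (358,161). The yellow boxes are off the mat. Picking the far carton, leaning 0.35 rad, gripped near its +y end.

```bash
cat >> h.py <<'E'
A=.35
PYAW=1.5184-np.pi/2; PM=np.array([602.25,-33.43])   # plinth heading, centre
def pick(c,yaw):
    """grip the lying carton 18 mm from its +yaw end, lift; returns carton centre in the tool frame"""
    R=tilt(yaw,-A); e=np.array([np.cos(yaw),np.sin(yaw),0]); c=np.r_[c,18.]
    z=R[:,2]; T=c+18*e; T[2]=29
    T[:2]-=6*z[:2]
    ctrl.gripper_to(80); ctrl.move_ptp(T-110*z,R)
    print("stop",ctrl.move_l(T,vel=80,threshold=8)); ctrl.gripper_to(40,45); s=sensors.read_state()
    ct=s["eef_rot"].T@(c-s["eef_pos"]); ct[1]=0
    print("grip",s["grip_width"],s["grasp_force"],s["eef_pos"],ct)
    ctrl.move_l(s["eef_pos"]+[0,0,200],vel=150); s=sensors.read_state(); print("lifted",s["grip_width"],s["grasp_force"],s["t"]); return ct
def over(ct,along,h=70):
    """carry upright to h above its standing place"""
    R=tilt(PYAW,np.pi/2-A); a=np.array([-np.sin(PYAW),np.cos(PYAW)])
    T=np.r_[PM+along*a,33+40]-R@ct; ctrl.move_ptp(T+[0,0,h],R); ctrl.hold(.3); s=sensors.read_state(); print("over",s["grip_width"],s["eef_pos"],T); return T
E
python3 - <<'E'
from h import *
for al in(-45,45):
  for h in(0,70,120):
    R=tilt(PYAW,np.pi/2-A); print(ctrl.solve_ik(np.r_[PM+[0,al],73+18+5+h],R))
ct=pick(np.array([627.2,375.]),1.565); np.save("pics/ct.npy",ct)
over(ct,-45)
p,d=optics.grab_frame("scene"); save("sc2",cv2.resize(p[100:300,180:460],None,fx=2.5,fy=2.5))
E
```

```text
[-0.45  0.46  2.25  2.63  0.84 -1.35]
[-0.45  0.24  2.28  2.51  0.67 -1.19]
[-0.45  0.08  2.27  2.36  0.55 -1.02]
[-0.19  0.46  2.26  2.97  0.81 -1.5 ]
[-0.19  0.23  2.29  2.92  0.6  -1.43]
[-0.19  0.07  2.29  2.85  0.45 -1.35]
stop False
grip 49.280867357128464 48.718464374542236 [627.66 395.51  29.7 ] [-15.27   0.    18.01]
lifted 49.170852421283 48.45297574996948 26.25
over 49.31316717237381 [588.49 -77.54 163.65] [588.23 -77.76  93.52]
```

View pics/sc2.png

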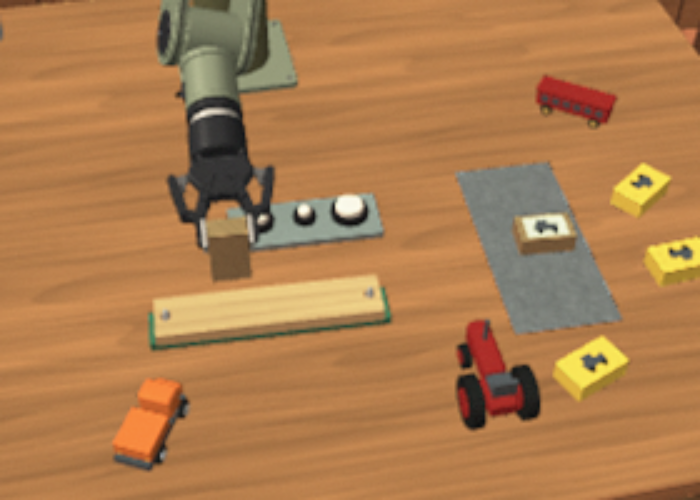

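The carton hangs upright at about (229,250) over the left half of the deck, and the deck is flush with the pins at (166,315) and (369,293). Lowering.

```bash
cat >> h.py <<'E'
def place(T):
    R=tilt(PYAW,np.pi/2-A); ctrl.move_l(T+[0,0,12],vel=80); ctrl.hold(.3); s0=sensors.read_state()
    hit=ctrl.move_l(T-[0,0,6],vel=15,threshold=2.5); s=sensors.read_state()
    print("contact",hit,s["eef_pos"]-T,s["force"]-s0["force"],s["grip_width"])
    ctrl.gripper_to(s["grip_width"]+3); ctrl.gripper_to(64); ctrl.hold(.3)
    p=sensors.read_state()["eef_pos"]; ctrl.move_l(p-110*R[:,2],vel=80); print(sensors.read_state()["t"])
def mat():
    """cartons lying on the mat, from the top camera (white window and box by depth)"""
    p,d,C=grab("top"); X=cloud(d,C); z=X[...,2]
    m=(z>20)&(z<45)&(abs(X[...,1]-370)<100)&(abs(X[...,0]-560)<200)&(d>0); out=[]
    for c in blobs(m,200):
        M=np.zeros(z.shape,np.uint8); cv2.drawContours(M,[c],-1,1,-1); r=rect(c,33,C); sat=np.median(cv2.cvtColor(p,cv2.COLOR_RGB2HSV)[...,1][M>0])
        print("mat",*r,"sat",sat); out.append((sat,)+r)
    return [o for o in out if o[0]<110]
E
python3 - <<'E'
from h import *
T=np.array([588.23,-77.76,93.52])
place(T); mat()
p,d=optics.grab_frame("scene"); save("sc3",cv2.resize(p[150:300,180:460],None,fx=2.5,fy=2.5))
E
```

```text
contact True [ 0.13 -0.09 -0.95] [-0.59  0.56  3.51] 49.233081862072886Traceback (most recent call last):
  File "<stdin>", line 3, in <module>
  File "h.py", line 58, in place
    p=sensors.read_state()["eef_pos"]; ctrl.move_l(p-110*R[:,2],vel=80); print(sensors.read_state()["t"])
                                       ~~~~~~~~~~~^^^^^^^^^^^^^^^^^^^^^
plant.MotionError: the arm cannot follow that straight line within its joint ranges
```

```bash
sed -i 's/    p=sensors.read_state()\["eef_pos"\]; ctrl.move_l(p-110\*R\[:,2\],vel=80).*/    p=sensors.read_state()["eef_pos"]; retreat(p,R)/' h.py; cat >> h.py <<'E'
def retreat(p,R):
    for v in ([-.94,0,.34],[-.8,0,.6],[-.6,0,.8]):
        for L in (110,90,70,55):
            try: ctrl.move_l(p+L*np.array(v),vel=80); print("out",v,L); break
            except ctrl.MotionError: continue
        else: continue
        break
    print("t",sensors.read_state()["t"])
E
python3 - <<'E'
from h import *
s=sensors.read_state(); print(s["eef_pos"],s["grip_width"]); retreat(s["eef_pos"],s["eef_rot"]); mat()
p,d=optics.grab_frame("scene"); save("sc3",cv2.resize(p[150:300,180:460],None,fx=2.5,fy=2.5))
E
```

```text
[587.65 -77.54  91.77] 64.23310942544369
out [-0.94, 0, 0.34] 70
t 32.8083
mat [529.51 372.37] [51.036712646484375, 82.1609878540039] 1.4860273599624634 sat 41.0
```

View pics/sc3.png

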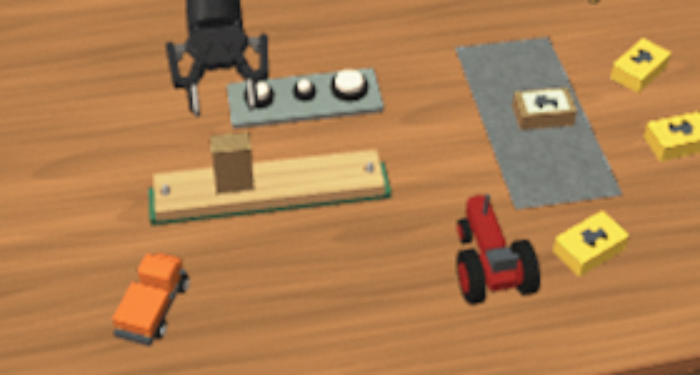

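The first carton stands on the deck at (232,162). The second is still on the mat at (546,108).

```bash
python3 - <<'E'
from h import *
p=sensors.read_state()["eef_pos"]
R=tilt(PYAW,np.pi/2-A); ctrl.move_ptp(np.array([p[0]+10,p[1],240]),R)
o=mat(); assert len(o)==1
ctrl.move_ptp(np.array([530,390,250]),tilt(o[0][3],-A))
ct=pick(o[0][1]+[1.,1.5],o[0][3])
T=over(ct,45)
o=mat(); s=sensors.read_state(); print(s["grip_width"],s["grasp_force"],s["t"])
np.save("pics/T.npy",T)
p,d=optics.grab_frame("scene"); save("sc4",cv2.resize(p[100:300,180:460],None,fx=2.5,fy=2.5))
E
```

```text
mat [529.48 372.02] [51.0367431640625, 82.86063385009766] 1.4860278367996216 sat 42.0
stop False
grip 49.67132151900272 48.87380361557007 [532.6  394.01  29.64] [-15.37   0.    17.98]
lifted 49.672985489208756 48.54645609855652 39.8333
over 49.48645320023675 [593.18  12.3  163.71] [593.    12.12  93.6 ]
49.35336962845956 48.62026870250702 42.8667
```

View pics/sc4.png

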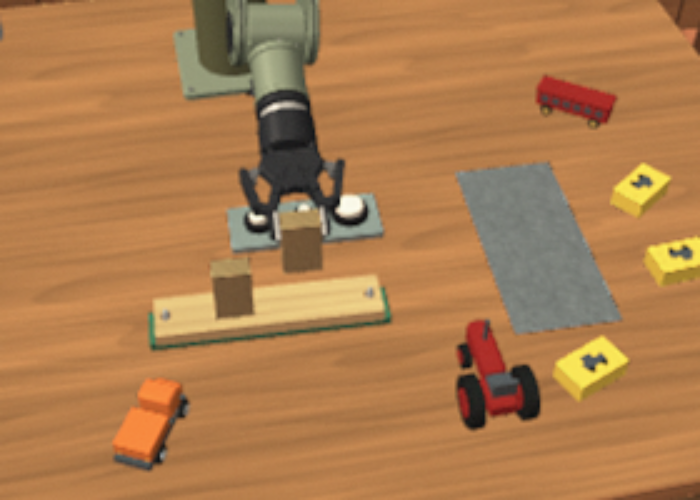

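The second carton is upright at (301,240), clear of the first at (232,288). I'll place it, then measure the keys.

```bash
python3 - <<'E'
from h import *
T=np.load("pics/T.npy"); place(T)
p=sensors.read_state()["eef_pos"]; ctrl.move_ptp(np.array([p[0]+10,p[1],240]),tilt(PYAW,np.pi/2-A))
ctrl.move_ptp(np.array([428,45.,300]),down(1.53)); ctrl.gripper_to(0); ctrl.hold(.3)
def keys(p,C,nm):
    hsv=cv2.cvtColor(p,cv2.COLOR_RGB2HSV); m=(hsv[...,1]<45)&(hsv[...,2]>165)
    for c in blobs(m,15):
        X=cast(c[:,0],36,C)[:,:2].astype(np.float32); (x,y),r=cv2.minEnclosingCircle(X)
        if abs(x-428)<60 and abs(y-45)<120: print(nm,c[:,0].mean(0),[x,y],"dia",2*r)
w=grab("wrist"); keys(w[0],w[2],"w"); save("w_k",w[0])
f=np.load("pics/top0.npz"); keys(f["p"],cam("top"),"top0")
f=np.load("pics/w_pl.npz"); keys(f["p"],(f["K"],f["R"],f["o"]),"wpl")
s,_=optics.grab_frame("scene"); t,_=optics.grab_frame("top")
save("v5",np.vstack([cv2.resize(s[150:300,180:460],(800,428))[:, :],])); save("top2",t); print(sensors.read_state()["t"])
E
```

```text
contact True [ 0.09 -0.05 -1.42] [-0.3  -0.46  3.3 ] 49.28194526748625
out [-0.94, 0, 0.34] 70
t 46.7667
w [313.98 155.  ] [429.7435302734375, 48.395484924316406] dia 216.07920837402344
top0 [337.88 247.94] [429.24981689453125, 43.49555587768555] dia 15.938008308410645
top0 [363.74 249.22] [426.6255187988281, -21.242446899414062] dia 25.863523483276367
top0 [311.73 246.71] [432.6299133300781, 110.00919342041016] dia 38.263248443603516
wpl [124.35 111.27] [442.2575378417969, 42.282901763916016] dia 207.5109100341797
50.7
```

View pics/v5.png

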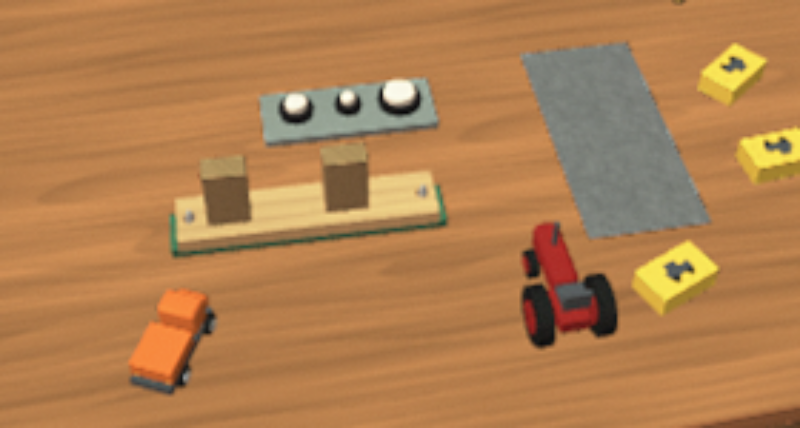

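View pics/w_k.png

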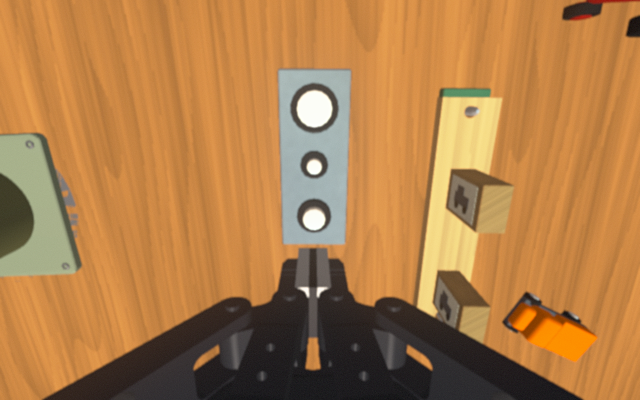

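Both cartons stand at (226,190) and (345,178). In the wrist view the keys are large (314,108), small (314,166) and medium (314,217). Pressing large, then medium, then small.

```bash
python3 - <<'E'
from h import *
R=down(1.53); print(sensors.read_state()["grip_width"])
for n,xy in(("large",[433.4,110.5]),("medium",[427.5,-21]),("small",[430.1,44.3])):
    ctrl.move_ptp(np.r_[xy,100],R); ctrl.move_l(np.r_[xy,67],vel=60); ctrl.hold(.4); s0=sensors.read_state()
    a=ctrl.move_l(np.r_[xy,57.5],vel=10,threshold=1.2); sa=sensors.read_state()
    h=ctrl.move_l(np.r_[xy,50],vel=10,threshold=12); s=sensors.read_state()
    ctrl.hold(.3); s2=sensors.read_state()
    print(n,a,sa["eef_pos"],sa["force"]-s0["force"],h,s["eef_pos"],s["force"]-s0["force"],s2["eef_pos"][2],(s2["force"]-s0["force"])[2])
    ctrl.move_l(np.r_[xy,100],vel=60); ctrl.hold(.2)
print(sensors.read_state()["t"])
E
```

```text
-0.16461710857059264
large True [433.33 110.49  60.07] [ 1.09 -0.85  1.84] True [433.4  110.5   55.04] [-1.19 -1.75  6.96] 55.04573211742091 6.4300980297691765
medium True [427.4  -21.    60.06] [0.69 0.68 1.95] True [427.52 -21.    55.03] [-0.13  0.7   6.38] 55.02142954752838 5.7914813576348205
small True [429.99  44.3   60.05] [1.57 1.49 2.1 ] True [430.08  44.31  55.02] [-0.73  1.1   6.4 ] 55.02582096063154 6.573612163200285
63.9083
```

```bash
python3 - <<'E'
from h import *
s,_=optics.grab_frame("scene"); a=cv2.imread("pics/scene0.png")[:,:,::-1]
save("v6",np.hstack([cv2.resize(a[0:110,370:480],(270,270)),cv2.resize(s[0:110,370:480],(270,270)),cv2.resize(s[120:320,150:350],(260,270))]))
E
```

```text
(no output)
```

View pics/v6.png

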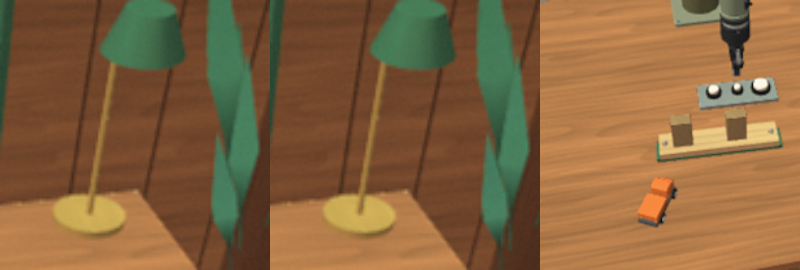

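The lamp prop looks the same before and after, so it gives no feedback. All three presses ended on a hard stop after 6 mm of travel, with the force above 5 N, so I count them as fully down. Both cartons still stand, the deck is flush and the robot is clear.

```bash
python3 - <<'E'
from h import *
p=sensors.read_state()["eef_pos"]; ctrl.move_l(p+[0,0,120],vel=100); ctrl.hold(.5); print(ctrl.finish_job())
E
```

```text
the job is handed in; nothing more can be done
None
```

I handed the job in: the deck sits flush on the pins, both cartons from the mat stand upright between them, and I pressed the large, medium and small keys in that order. Each key stopped hard after about 6 mm, but the lamp did not visibly change, so the force and travel readings are the only evidence it switched on.

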